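# Reset the foot stop of an inclined cradle and load the short sample cylinder

### The arm

A 6-joint arm with a two-finger parallel gripper is mounted at the origin on the work surface. World frame = base frame: x ahead of the robot, y to its left, z up, the work surface at z = 0. Lengths are in m, angles in rad, forces in N, time in s.
With the tool pointing down it reaches from about 0.35 to 0.85 m from the base axis. Payload 8.1 kg.
Tool frame: the origin (TCP) lies at the very end of the fingers, on their centre line; the grasp point (between the pads) lies 19 mm behind it (manip.grip_depth is the distance from the TCP to the grasp point, in m); z points along the fingers, y is the line along which they close (so a half turn about z gives the same grasp; the last joint's range is limited). The gripper opens to 85 mm and grips with 20 to 120 N. Pads are 22 mm wide; open, the fingers measure 114 mm over their backs; the gripper's body (76 mm by 85 mm) begins 54 mm behind the grasp point. The pads swing forward as they close: fully open they stand 13 mm farther back than shut.
Start: joints at [1.205, 0.13, 1.488, -0, 1.523, -0.085], TCP at [0.166, 0.577, 0.198] pointing down, gripper open.
Joint ranges: [-2.96, 2.96], [-0.89, 2.26], [0.02, 2.5], [-1.34, 4.48], [0, 2.73], [-2.66, 2.66]. Speed limits (rad/s): [2.39, 2.39, 2.79, 3.14, 3.14, 3.14].

### API

Orientations are given as [roll, pitch, yaw] about the fixed x, y, z axes, in that order (R = Rz(yaw) Ry(pitch) Rx(roll)).
In Python, from station import manip gives the robot as it stands.
- The arm moves only by the tool send_rows, never from a script. Its argument "increments" is text: rows parted by semicolons, each of 7 numbers parted by spaces: the shift along the tool's x, y, z in m, then the turn, a rotation vector about the tool's x, y, z in rad, then the closure in counts, from 0 (fully open) to 255 (shut). In form: x y z rx ry rz claw; .... A call has 1 to 8 rows; each row shifts and turns the commanded pose from where the row before left it, along the tool's axes as they then stand; what a row does not reach is not made up. A row lasts 1/12 s, in which the tool goes at most 41.7 mm and 7.16 degrees, less where a joint would pass 70% of its speed; a pose out of reach is approached as far as the arm can. A call with a gripper value outside its range is refused whole. The fingers move at their own pace and stop on an object; "squeeze" is the grip in N (left out, the last holds). Time passes only in rows, so rows that do not move let the fingers close. It gives the time, the measured TCP pose, the force, the opening and the grip force at its end, in the units of the state.
- manip.read_state(): the state, without advancing time (a new reading comes with each control period).
- manip.capture(name): name is "scene" or "top" or "wrist"; returns (picture, depth): 384x512x3 uint8, red, green, blue; 384x512 float32, m along the optical axis (not along the pixel's ray), 0 where there is no reading.
- manip.get_calibration(name): a dict with "fx", "fy", "cx", "cy" (pixels), "D" ([k1, k2, p1, p2, k3] as OpenCV has them; the pictures are not rectified), "view" (4x4, takes a point from world to camera coordinates). Camera axes: x right, y down, z forward; pixel columns grow to the right and rows downward; lengths in m; the calibration is good to about 2 mm. A picture is of the moment at which its call begins: read the wrist's pose just before it. get_calibration takes no time and is no camera call; for the wrist camera it gives the pose at the moment of the call.
- manip.hand_in(): hands the job in; it is judged then, once.
Trained networks look in the newest picture that a camera, given by its name, has taken for a name from the list of things; names that differ only in an ending like _2 or _b are one class to them, and where a whole thing is asked for, a point or a joint stands for the part that bears it (a point fixed in the world has none). Each returns a list of dicts, best first, with "score" (0 to 1); they miss things now and then, are a little off and sometimes report something else, mostly with a low value. They report only what shows in the picture. A call takes as long as a camera call. They do not tell look-alikes from the thing itself.
- manip.masks_of(camera, thing): "pixels" (384x512 bool, what is visible of it) and "point" ([column, row] in pixels, amid what is visible of it).
The state is a dict: "time_s": time; "qpos": joint angles; "joint_velocities": joint speeds; "tau": joint torques, N m; "ee_pos": TCP position; "orientation": TCP orientation; "wrist_force": force on the tool from outside, world axes, zero at the start; "moment": the same for the moment, N m; "width": opening from 0.0 (shut) to 1.0 (fully open); "grip_force": force on a finger pad.
Only numpy, scipy, OpenCV 4.12 (cv2) and the standard library are available. Lean on these libraries where they do the work, as an engineer would, in place of code of your own. Each camera call takes 0.05 s, during which the arm holds its last target. There are 200 camera calls.

### The job

The short sample cylinder with the blue band is next on the chromatograph. Lift the orange-handled foot stop of the inclined cradle out of its notch, move it along to the next notch up the slope and let it drop fully home. Then take the blue-banded cylinder from the rack and lay it gently on the cradle's two rails with its brass plug resting against the stop and its valve end up the slope, knob on top; let go and leave the other things where they are.

Things in the scene. Friction and masses are not known exactly. Their poses are not given: they have to be found in the camera images.
- cradle: fixed dark steel cradle, base 290 x 130 x 12 mm. Origin: centre of the base on the bench, z up, x level towards the high end. The bed, 270 mm long, rises 30 deg to +x; its middle is an aluminium ladder bar, top face starting at x -125, z 50 mm, with six notches 13 mm wide, 10 deep, 30 apart, the first 35 mm up. Beside it two 10 mm round rails, 32 mm apart, centres 8 mm above the ladder's top face
- stop_carriage (a joint): position (m) of the foot stop along the slope: 0 at the middle of the second notch, where it starts, growing up the slope; the next notch up is at 0.030. The tab has about 2.5 mm of play either way in a notch. The carriage slides on the rails with about 2.5 N of friction and stays where it is left
- stop_tab (a joint): lift (m) of the foot stop square to the slope: 0 fully home in a notch, at most 0.018; the tab clears the notch above 0.009. It weighs 150 g and drops by its own weight when let go over a notch
- stop_grip (a point): centre of the foot stop's orange handle bar, the place to hold it; moves with the stop. Axes: x up the slope, y level across the cradle, z square to the slope and up (30 deg from vertical). Bar 10 mm thick along x, 90 along y, 24 along z; its centre is 62 mm above the ladder when home. Below it a steel plate 8 x 40 x 34 mm, then the black carriage, its top 43 mm below this point
- stop_face (a point): point on the up-slope face of the stop's steel plate at which the cylinder's plug comes to rest; same axes as stop_grip. With the stop home it is 32 mm above the ladder's top face, at the height of the axis of a cylinder that lies on the rails. A cylinder laid short of it may stick by friction and not slide down by itself
- short_cylinder: steel gas sample cylinder with blue band, 48 mm across, straight part 100 mm long, 360 to 590 g, to be loaded; lies level in the rack, axis 56 mm above the bench. Origin: on its axis, middle of the straight part, a good place to hold it; x towards the valve end, z to the side of the black knob. Plug end at x -76, outlet at x +114 mm; knob 20 mm across at x +86, up to 34 mm off the axis
- short_foot (a point): centre of the end face of the brass plug (22 mm across, 14 mm long) of the short cylinder, on its axis 76 mm from the origin; axes as the cylinder's
- long_cylinder: the other sample cylinder, 48 mm across, straight part 140 mm long, green band; it stays in the rack. Origin and axes as for the short one
- rack: fixed blue plastic rack, base 150 x 235 x 12 mm, origin at the centre of its underside, z up. Two places 55 mm either side of the middle along its y; each holds a cylinder, axis along the rack's x, on two vees 12 mm wide at x -32 and x +32 mm, up to 50 mm above the bench; fingers fit between them
- leak_bottle: white round bottle, 54 mm across and 150 mm high, red cap; leave alone. Origin: centre of its underside
- wrench: steel wrench, 160 mm long, lying on the bench; leave alone. Origin under its middle
- flow_meter: black flow meter box, 70 x 120 x 36 mm; leave alone. Origin: centre of its underside
There are look-alikes about, which are no part of the job. Leave any brown look-alike of the short_cylinder alone.

How it is judged:
By the outcome, as a careful person would: the job done as asked, in the order asked, and still so for the second after the job is handed in, with the robot touching nothing.
It also fails if it takes over 54 s, if anything falls off the work surface, if the arm or the gripper's body presses on something with over 40 N, if the wrist force passes 120 N, or if a joint passes its speed limit or range.

## Working session

There is one attempt and no reset: what is moved stays moved. The work goes in short steps, Python scripts to look and compute and a tool call to move; the robot and the scene stay as the last step left them, time stands still between calls to the robot, and variables do not carry over. Pictures are saved under pics/ and viewed, at most 10 in all, crops included, and the job is handed in when it is done.

Besides the shell and the picture viewer there is one more tool, called after "Request:" by a JSON object that holds its "api" and its "payload", one argument or row to a line. send_rows: Moves the arm, as the interface text tells. Its arguments: {"type":"object","properties":{"increments":{"type":"string"},"squeeze":{"type":"number"}},"required":["increments"]}

```bash
ls; mkdir -p pics; cat > h.py <<'E'
import numpy as np, cv2
from station import manip
from scipy.spatial.transform import Rotation as R
def cap(n):
    c=manip.get_calibration(n); im,d=manip.capture(n); return im,d,c
def pts(c,d,mask):
    v,u=np.nonzero(mask&(d>0)); z=d[v,u]
    K=np.array([[c['fx'],0,c['cx']],[0,c['fy'],c['cy']],[0,0,1.]])
    n=cv2.undistortPoints(np.stack([u,v],1).astype(float)[:,None],K,np.array(c['D'],float))[:,0]
    P=np.c_[n*z[:,None],z]; T=np.linalg.inv(np.array(c['view']))
    return P@T[:3,:3].T+T[:3,3], u, v
def save(n,im): cv2.imwrite('pics/'+n,im[:,:,::-1])
E
python3 - <<'E'
from h import *
ims=[]
names="cradle stop_grip short_cylinder long_cylinder rack leak_bottle wrench flow_meter".split()
for cam in ["scene","top"]:
    im,d,c=cap(cam); np.savez('pics/%s0.npz'%cam,im=im,d=d); ims.append(im); save(cam+'0.png',im)
    for n in names:
        for m in manip.masks_of(cam,n)[:3]:
            P,u,v=pts(c,d,m['pixels'])
            if len(P)>5: print(cam,n,round(m['score'],2),np.round(m['point']),len(u),np.median(P,0).round(3),P.min(0).round(3),P.max(0).round(3))
s=manip.read_state(); print(s)
E
```

```text
pics
scene cradle 0.88 [318. 252.] 3719 [0.729 0.165 0.015] [ 0.394  0.092 -0.001] [0.809 0.248 0.198]
scene stop_grip 0.94 [315. 200.] 419 [0.567 0.159 0.133] [0.394 0.113 0.   ] [0.593 0.201 0.151]
scene short_cylinder 0.84 [216. 212.] 529 [ 0.579 -0.141  0.074] [ 0.38  -0.187 -0.001] [ 0.655 -0.114  0.094]
scene short_cylinder 0.84 [132. 203.] 593 [ 0.513 -0.461  0.037] [ 0.366 -0.541  0.   ] [ 0.579 -0.417  0.063]
scene long_cylinder 0.69 [179. 221.] 609 [ 0.62  -0.241  0.076] [ 0.394 -0.324 -0.001] [ 0.714 -0.211  0.093]
scene rack 0.79 [204. 223.] 1607 [ 0.59  -0.195  0.014] [ 0.462 -0.336 -0.002] [ 0.695 -0.07   0.072]
scene leak_bottle 0.82 [388. 210.] 551 [0.499 0.408 0.072] [ 0.371  0.387 -0.002] [0.511 0.435 0.151]
scene leak_bottle 0.49 [263. 198.] 161 [ 0.389 -0.013  0.008] [ 0.312 -0.061 -0.001] [0.448 0.046 0.012]
scene wrench 0.46 [268. 192.] 155 [0.368 0.003 0.008] [ 0.308 -0.059 -0.001] [0.448 0.05  0.012]
scene flow_meter 0.93 [234. 276.] 1139 [ 0.795 -0.06   0.036] [ 0.707 -0.122 -0.001] [ 0.822 -0.     0.043]
top cradle 0.77 [201. 169.] 3143 [0.654 0.158 0.017] [
[... 1448 characters left out ...]
 [0.586 0.197 0.153]
{'time_s': 0.9, 'qpos': array([ 1.20461745e+00,  1.30373553e-01,  1.48816695e+00,  5.17141804e-06,
        1.52299944e+00, -8.53771392e-02]), 'joint_velocities': array([ 0.00037157,  0.00049365,  0.00084636, -0.00061965, -0.00080438,
       -0.00119662]), 'tau': array([-1.23795482e-03, -5.69328439e+01, -5.00857401e+01, -2.77807376e-04,
        1.34015401e-03,  9.35815206e-05]), 'ee_pos': array([0.16624754, 0.57653295, 0.1979262 ]), 'orientation': array([ 3.14153969e+00, -6.51279283e-07,  2.86079067e+00]), 'wrist_force': array([ 0.36620114, -0.24985415,  0.43035826]), 'moment': array([-0.00839756,  0.06122243,  0.05946524]), 'grip_force': 0.0, 'width': 0.9971849934268362}
```

```bash
python3 - <<'E'
from h import *
a=np.load('pics/top0.npz')['im'][90:310,70:450]; cv2.imwrite('pics/topc.png',cv2.resize(a,(760,440),interpolation=cv2.INTER_CUBIC)[:,:,::-1])
b=np.load('pics/scene0.npz')['im'][130:330,80:440]
cv2.imwrite('pics/scc.png',cv2.resize(b,(792,440),interpolation=cv2.INTER_CUBIC)[:,:,::-1])
E
```

```text
(no output)
```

View pics/topc.png

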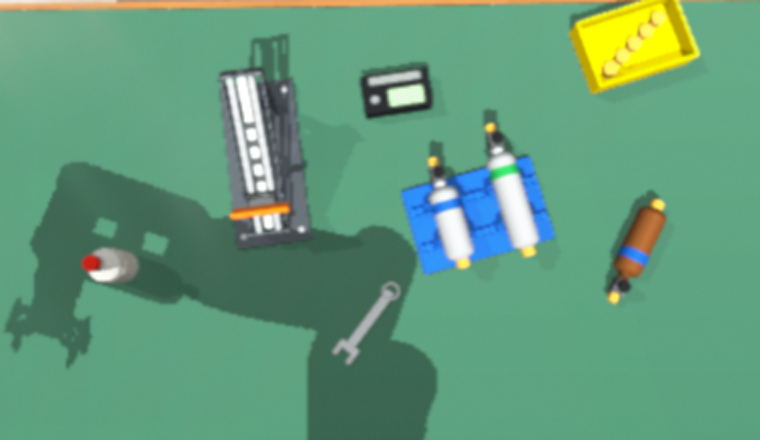

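View pics/scc.png

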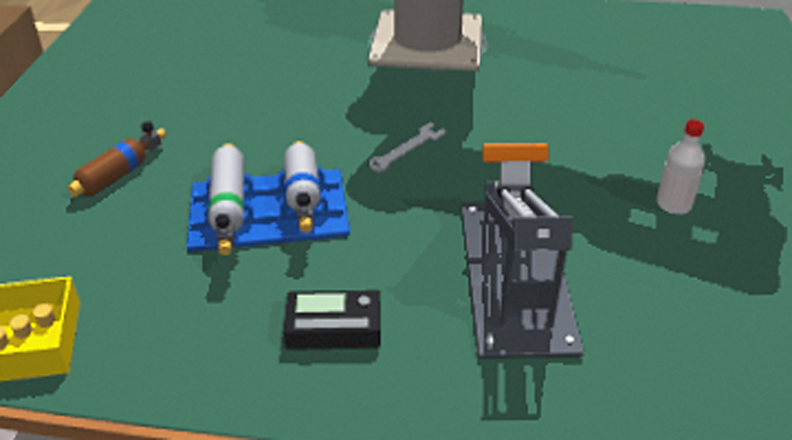

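Top crop: stop handle (crop 260,211), blue-banded cylinder in rack (450,215). Candidates for the short cylinder: rack blue band, full top pixel (294,200); green-band long (324,188); brown blue-banded look-alike on the bench (390,214). I choose (294,200). Both views show its valve away from the robot, toward +x.

```bash
cat >> h.py <<'E'
from scipy.optimize import least_squares
def hsv(im): return cv2.cvtColor(im,cv2.COLOR_RGB2HSV)
def fitcyl(P,p0,yaw0,r=0.024,pitch0=0.):
    # axis point p0 (moved across only), yaw, pitch
    def f(q):
        d=np.array([np.cos(q[2])*np.cos(q[3]),np.sin(q[2])*np.cos(q[3]),np.sin(q[3])])
        s=np.array([-np.sin(yaw0),np.cos(yaw0),0]); a=p0+q[0]*s+np.array([0,0,q[1]])
        w=P-a; return np.linalg.norm(w-np.outer(w@d,d),axis=1)-r
    o=least_squares(f,[0,0,yaw0,pitch0],loss='soft_l1',f_scale=0.0015)
    s=np.array([-np.sin(yaw0),np.cos(yaw0),0])
    return p0+o.x[0]*s+np.array([0,0,o.x[1]]),o.x[2],o.x[3],np.sqrt(np.mean(o.fun**2))
E
python3 - <<'E'
from h import *
for cam in ['scene','top']:
    z=np.load('pics/%s0.npz'%cam); im,d=z['im'],z['d']; c=manip.get_calibration(cam); H=hsv(im)
    P,u,v=pts(c,d,np.ones(d.shape,bool)); h=H[v,u]
    box=lambda a,b:np.all((P>a)&(P<b),1)
    o=box([.5,.08,.1],[.65,.24,.17])&(h[:,0]>5)&(h[:,0]<20)&(h[:,1]>150)
    Q=P[o]; m=Q.mean(0); U,S,V=np.linalg.svd(Q-m); print(cam,'handle',o.sum(),m.round(4),Q.min(0).round(4),Q.max(0).round(4),V[0].round(3),V[2].round(3))
    b=box([.45,-.2,.055],[.62,-.1,.09])&((h[:,1]<60))
    Q=P[b]; print('cyl',b.sum(),fitcyl(Q,np.array([.55,-.145,.056]),.2))
    b=box([.45,-.2,.055],[.68,-.1,.11])
    bl=b&(h[:,0]>100)&(h[:,0]<125)&(h[:,1]>120)&(P[:,2]>.06); print('band',P[bl].mean(0).round(4))
    y=b&(h[:,0]>10)&(h[:,0]<32)&(h[:,1]>120); print('brass',[ (P[y&k].mean(0).round(4),P[y&k].min(0).round(3),P[y&k].max(0).round(3)) for k in (P[:,0]<.53,P[:,0]>.58) if (y&k).any()])
    k=b&(h[:,2]<60)&(P[:,2]>.06); print('dark',k.sum(),P[k].mean(0).round(4),P[k].max(0).round(3))
    # cradle bright pixels: rails/ladder
    g=box([.5,.08,.05],[.85,.26,.25])&(h[:,1]<60)&(h[:,2]>120); Q=P[g]; m=Q.mean(0); U,S,V=np.linalg.svd(Q-m); print('rails',g.sum(),m.round(4),V[0].round(3),V[2].round(3),Q.min(0),Q.max(0))
print(manip.get_calibration('wrist')['view'])
E
```

```text
scene handle 234 [0.5617 0.1574 0.1407] [0.5488 0.1134 0.1294] [0.5745 0.2012 0.151 ] [-0.114  0.993 -0.012] [-0.829 -0.102 -0.549]
cyl 287 (array([ 0.55058073, -0.14786483,  0.05676494]), np.float64(0.2588328096582277), np.float64(-0.023058152330680155), np.float64(0.0025912134989678312))
band [ 0.5703 -0.1436  0.0763]
brass [(array([ 0.4708, -0.1671,  0.069 ]), array([ 0.468, -0.168,  0.067]), array([ 0.473, -0.166,  0.071])), (array([ 0.6477, -0.1214,  0.0616]), array([ 0.635, -0.13 ,  0.055]), array([ 0.653, -0.114,  0.066]))]
dark 34 [ 0.6303 -0.1259  0.0859] [ 0.643 -0.117  0.094]
rails 304 [0.6331 0.1666 0.1319] [0.921 0.099 0.377] [-0.375 -0.036  0.926] [0.53278579 0.1362747  0.06451545] [0.77066982 0.19927301 0.19777266]
top handle 108 [0.5576 0.1557 0.1449] [0.5453 0.112  0.1335] [0.5705 0.1995 0.1526] [-0.132  0.991  0.01 ] [0.686 0.084 0.723]
cyl 438 (array([ 0.5508994 , -0.1494369 ,  0.05590422]), np.float64(0.23168556370212923), np.float64(-0.026358272992699137), np.float64(0.0037882350878255763))
band [ 0.5682 -0.1426  0.0751]
brass [(array([ 0.4734, -0.1666,  0.0662]), array([ 0.468, -0.176,  0.057]), array([ 0.478, -0.16 ,  0.074])), (array([ 0.6455, -0.122 ,  0.0635]), array([ 0.64 , -0.128,  0.06 ]), array([ 0.651, -0.114,  0.067]))]
dark 10 [ 0.6246 -0.1277  0.0909] [ 0.629 -0.124  0.095]
rails 925 [0.6628 0.1707 0.1311] [-0.872 -0.105 -0.478] [-0.423  0.654  0.627] [0.52628655 0.12499038 0.05129657] [0.76276642 0.21419746 0.19892847]
[[ 2.77692857e-01  9.60669865e-01 -2.95624576e-04 -6.00325591e-01]
 [ 9.26647760e-01 -2.67777175e-01  2.63854719e-01 -3.40404551e-02]
 [ 2.53398116e-01 -7.35445107e-02 -9.64562388e-01  3.78000216e-01]
 [ 0.00000000e+00  0.00000000e+00  0.00000000e+00  1.00000000e+00]]
```

```bash
cat >> h.py <<'E'
def Rot(psi,tilt,roll=0.,yx=False):
    # tool for cradle/cylinder heading psi; yx=False: tool y along slope (handle); True: tool x along -axis/… see below
    x=np.array([np.cos(psi)*np.cos(tilt),np.sin(psi)*np.cos(tilt),np.sin(tilt)]); n=np.array([-np.cos(psi)*np.sin(tilt),-np.sin(psi)*np.sin(tilt),np.cos(tilt)])
    y=np.cross(n,x)
    if yx: return np.c_[x,np.cross(-n,x),-n]      # tool x along axis
    return np.c_[np.cross(x,-n),x,-n]             # tool y along axis
def plan(Rg,pg,n,start=None):
    s=manip.read_state()
    R0,p0=(R.from_euler('xyz',s['orientation']).as_matrix(),s['ee_pos']) if start is None else start
    rv=R.from_matrix(R0.T@Rg).as_rotvec()/n
    A=sum(R0@R.from_rotvec(rv*i).as_matrix() for i in range(n))
    t=np.linalg.solve(A,pg-p0); print('n',n,'row:',np.r_[t,rv].round(4), 't',round(s['time_s'],2),'q6',s['qpos'][5].round(2))
    return Rg,pg
E
python3 - <<'E'
from h import *
Rg=Rot(.12,np.pi/6); n=-Rg[:,2]; h=np.array([.56,.157,.137])
plan(Rg,h+.11*n,20)
E
```

```text
n 20 row: [-0.0289 -0.0017 -0.0006 -0.0231 -0.0153  0.0571] t 0.9 q6 -0.09
```

Request:
{"api": "send_rows", "payload": {
  "increments": "-0.0289 -0.0017 -0.0006 -0.0231 -0.0153 0.0571 0;-0.0289 -0.0017 -0.0006 -0.0231 -0.0153 0.0571 0;-0.0289 -0.0017 -0.0006 -0.0231 -0.0153 0.0571 0;-0.0289 -0.0017 -0.0006 -0.0231 -0.0153 0.0571 0;-0.0289 -0.0017 -0.0006 -0.0231 -0.0153 0.0571 0;-0.0289 -0.0017 -0.0006 -0.0231 -0.0153 0.0571 0;-0.0289 -0.0017 -0.0006 -0.0231 -0.0153 0.0571 0"
}}

```text
time_s: 1.48
ee_pos: [0.3424, 0.4768, 0.2088]
orientation: [2.961, 0.072, 2.45]
wrist_force: [1.1, 0.1, 0.4]
width: 0.999
grip_force: 0.0
```

Request:
{"api": "send_rows", "payload": {
  "increments": "-0.0289 -0.0017 -0.0006 -0.0231 -0.0153 0.0571 0;-0.0289 -0.0017 -0.0006 -0.0231 -0.0153 0.0571 0;-0.0289 -0.0017 -0.0006 -0.0231 -0.0153 0.0571 0;-0.0289 -0.0017 -0.0006 -0.0231 -0.0153 0.0571 0;-0.0289 -0.0017 -0.0006 -0.0231 -0.0153 0.0571 0;-0.0289 -0.0017 -0.0006 -0.0231 -0.0153 0.0571 0;-0.0289 -0.0017 -0.0006 -0.0231 -0.0153 0.0571 0"
}}

```text
time_s: 2.07
ee_pos: [0.4622, 0.3158, 0.2253]
orientation: [2.768, 0.066, 2.036]
wrist_force: [0.4, -0.1, 1.0]
width: 1.001
grip_force: 0.0
```

Request:
{"api": "send_rows", "payload": {
  "increments": "-0.0289 -0.0017 -0.0006 -0.0231 -0.0153 0.0571 0;-0.0289 -0.0017 -0.0006 -0.0231 -0.0153 0.0571 0;-0.0289 -0.0017 -0.0006 -0.0231 -0.0153 0.0571 0;-0.0289 -0.0017 -0.0006 -0.0231 -0.0153 0.0571 0;-0.0289 -0.0017 -0.0006 -0.0231 -0.0153 0.0571 0;-0.0289 -0.0017 -0.0006 -0.0231 -0.0153 0.0571 0;0 0 0 0 0 0 0;0 0 0 0 0 0 0"
}}

```text
time_s: 2.73
ee_pos: [0.506, 0.1489, 0.2316]
orientation: [2.617, -0.0, 1.688]
wrist_force: [-0.2, 0.3, 0.4]
width: 0.997
grip_force: 0.0
```

```bash
python3 - <<'E'
from h import *
im,d,c=cap('wrist'); np.savez('pics/w1.npz',im=im,d=d); save('w1.png',im); H=hsv(im)
P,u,v=pts(c,d,np.ones(d.shape,bool)); h=H[v,u]
o=np.all((P>[.5,.08,.1])&(P<[.65,.24,.17]),1)&(h[:,0]>5)&(h[:,0]<20)&(h[:,1]>150)
C=Rot(.12,np.pi/6); B=np.c_[C[:,1],-C[:,0]*-1,-C[:,2]]  # cols: slope x, y, n
Q=P[o]; print(o.sum(),u[o].mean(),v[o].mean(),u[o].min(),u[o].max(),v[o].min(),v[o].max())
L=Q@B; print('slope coords min/max',np.percentile(L,[1,50,99],axis=0).round(4))
top=L[L[:,2]>np.percentile(L[:,2],99)-.003]; print('top face',len(top),np.percentile(top,[1,50,99],axis=0).round(4))
# heading from top face y-line
print('heading corr',np.polyfit(top[:,1],top[:,0],1), 'n-tilt y',np.polyfit(top[:,1],top[:,2],1))
print('ref', (np.array([.56,.157,.137])@B).round(4), 'tcp',(manip.read_state()['ee_pos']@B).round(4))
E
```

```text
820 258.5682926829268 174.69634146341463 254 263 132 219
slope coords min/max [[ 0.5612  0.0492 -0.162 ]
 [ 0.5663  0.0958 -0.1586]
 [ 0.5704  0.1358 -0.1568]]
top face 716 [[ 0.5612  0.049  -0.1597]
 [ 0.5655  0.0947 -0.1585]
 [ 0.5694  0.135  -0.1568]]
heading corr [3.66997769e-04 5.65604052e-01] n-tilt y [-0.00077475 -0.15841248]
ref [ 0.5663  0.0888 -0.1687] tcp [ 0.5665  0.0882 -0.0595]
```

View pics/w1.png

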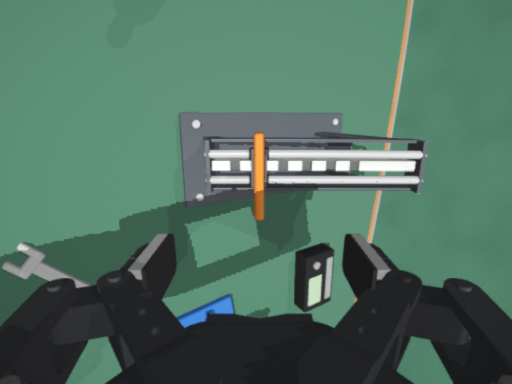

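The wrist view shows the orange handle at (258,175) between open pads' line, with the rails running horizontally and notches visible; heading and 30° tilt agree.

Request:
{"api": "send_rows", "payload": {
  "increments": "0.0006 -0.0001 0.016 0 0 0 0;0.0006 -0.0001 0.016 0 0 0 0;0.0006 -0.0001 0.016 0 0 0 0;0.0006 -0.0001 0.016 0 0 0 0;0.0006 -0.0001 0.016 0 0 0 0;0.0006 -0.0001 0.016 0 0 0 0;0.0006 -0.0002 0.016 0 0 0 0;0 -0.0002 0.016 0 0 0 0"
}}

```text
time_s: 3.45
ee_pos: [0.5684, 0.1637, 0.1193]
orientation: [2.618, -0.0, 1.693]
wrist_force: [-0.3, 0.6, -0.1]
width: 0.996
grip_force: 0.0
```

Request:
{"api": "send_rows", "payload": {
  "increments": "0 0 0.001 0 0 0 255;0 0 0 0 0 0 255;0 0 0 0 0 0 255;0 0 0 0 0 0 255;0 0 0 0 0 0 255;0 0 0 0 0 0 255;0 0 0 0 0 0 255;0 0 0 0 0 0 255",
  "squeeze": 40
}}

```text
time_s: 4.12
ee_pos: [0.5688, 0.1619, 0.1197]
orientation: [2.617, -0.0, 1.691]
wrist_force: [0.4, -0.1, 0.2]
width: -0.002
grip_force: 0.0
```

```bash
cat >> h.py <<'E'
C0=Rot(.12,np.pi/6); B=np.c_[C0[:,1],C0[:,0],-C0[:,2]]
def where():
    s=manip.read_state(); Rc=R.from_euler('xyz',s['orientation']).as_matrix()
    print('t',round(s['time_s'],2),'slope',(s['ee_pos']@B).round(4),'rot err',R.from_matrix(Rc.T@C0).as_rotvec().round(3),'F slope',(s['wrist_force']@B).round(1),'w',s['width'].round(3),'g',s['grip_force'],'pos',s['ee_pos'].round(4))
E
python3 - <<'E'
from h import *
where()
z=np.load('pics/w1.npz'); im,d=z['im'],z['d']
E
```

```text
Traceback (most recent call last):
  File "h.py", line 40, in where
    print('t',round(s['time_s'],2),'slope',(s['ee_pos']@B).round(4),'rot err',R.from_matrix(Rc.T@C0).as_rotvec().round(3),'F slope',(s['wrist_force']@B).round(1),'w',s['width'].round(3),'g',s['grip_force'],'pos',s['ee_pos'].round(4))
                                                                                                                                                                      ^^^^^^^^^^^^^^^^
AttributeError: 'float' object has no attribute 'round'
```

```bash
sed -i "s/s\['width'\].round(3)/round(s['width'],3)/" h.py; python3 - <<'E'
from h import *
where()
im,d,c=cap('wrist'); a,_,_=cap('scene')
out=np.vstack([cv2.resize(im,(400,300)),cv2.resize(a[130:280,240:440],(400,300),interpolation=cv2.INTER_CUBIC)]); save('w2.png',out)
E
```

```text
t 4.12 slope [ 0.5656  0.0927 -0.1884] rot err [ 0.001 -0.    -0.   ] F slope [ 0.4 -0.2 -0. ] w -0.002 g 0.0 pos [0.5688 0.1619 0.1197]
```

View pics/w2.png

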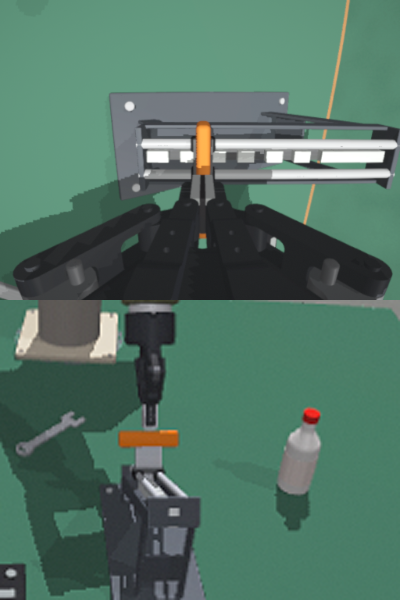

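```bash
python3 - <<'E'
from h import *
for cam in ['wrist','scene','top']:
    im,d,c=cap(cam); P,u,v=pts(c,d,np.ones(d.shape,bool)); h=hsv(im)[v,u]; L=P@B
    o=(h[:,0]>5)&(h[:,0]<20)&(h[:,1]>150)&(np.abs(L-[.5655,.0925,-.165])<[.05,.07,.03]).all(1)
    print(cam,'orange',o.sum(),np.percentile(L[o],[2,50,98],axis=0).round(4).tolist())
    f=(~((h[:,0]>5)&(h[:,0]<20)&(h[:,1]>150)))&(np.abs(L[:,0]-.5656)<.025)&(np.abs(L[:,1]-.0927)<.014)&(L[:,2]>-.2)&(L[:,2]<-.1)
    for a in np.arange(-.2,-.1,.01):
        k=f&(L[:,2]>=a)&(L[:,2]<a+.01)
        if k.any(): print('  n',a.round(3),k.sum(),L[k].min(0).round(3),L[k].max(0).round(3), h[k].mean(0).round())
    m=manip.masks_of(cam,'stop_grip')
    if m: print(m[0]['score'],m[0]['point'])
E
```

```text
wrist orange 1199 [[0.5617, 0.0506, -0.172], [0.566, 0.1203, -0.1587], [0.5705, 0.1363, -0.1571]]
  n -0.17 13 [ 0.561  0.1   -0.162] [ 0.571  0.106 -0.16 ] [ 11. 109. 111.]
  n -0.16 37 [ 0.559  0.101 -0.159] [ 0.572  0.104 -0.15 ] [ 34.  51. 116.]
  n -0.15 389 [ 0.552  0.099 -0.15 ] [ 0.579  0.104 -0.14 ] [102.  13.  72.]
  n -0.14 509 [ 0.552  0.099 -0.14 ] [ 0.579  0.105 -0.13 ] [102.  14.  71.]
  n -0.13 439 [ 0.552  0.099 -0.13 ] [ 0.579  0.105 -0.12 ] [100.  10.  83.]
  n -0.12 1019 [ 0.541  0.082 -0.12 ] [ 0.591  0.107 -0.11 ] [107.  19.  56.]
  n -0.11 2313 [ 0.541  0.081 -0.11 ] [ 0.591  0.107 -0.1  ] [105.  23.  42.]
scene orange 212 [[0.5663, 0.0478, -0.1773], [0.5701, 0.0914, -0.1676], [0.5743, 0.1319, -0.1561]]
  n -0.2 28 [ 0.565  0.079 -0.199] [ 0.572  0.106 -0.192] [113.  16. 148.]
  n -0.19 32 [ 0.565  0.081 -0.19 ] [ 0.572  0.105 -0.18 ] [120.  22. 148.]
  n -0.18 4 [ 0.57   0.084 -0.18 ] [ 0.572  0.093 -0.18 ] [176.  34. 144.]
  n -0.16 16 [ 0.564  0.082 -0.156] [ 0.576  0.106 -0.15 ] [ 52.  58. 136.]
  n -0.15 29 [ 0.569  0.081 -0.15 ] [ 0.58   0.102 -0.14 ] [11
[... 269 characters left out ...]
 -0.11 ] [ 0.59   0.099 -0.101] [111.  31.  38.]
0.82 [313.4, 201.5]
top orange 71 [[0.5625, 0.047, -0.1728], [0.5691, 0.0696, -0.1586], [0.5712, 0.1313, -0.1536]]
  n -0.2 7 [ 0.568  0.081 -0.198] [ 0.57   0.094 -0.19 ] [ 65.   9. 131.]
  n -0.19 3 [ 0.568  0.08  -0.189] [ 0.57   0.089 -0.18 ] [ 11.  39. 135.]
  n -0.18 3 [ 0.57   0.079 -0.178] [ 0.571  0.086 -0.172] [ 11. 110. 150.]
  n -0.15 4 [ 0.559  0.079 -0.149] [ 0.572  0.083 -0.141] [ 25.  72. 159.]
  n -0.14 3 [ 0.569  0.079 -0.137] [ 0.571  0.083 -0.132] [ 35.  14. 135.]
  n -0.12 2 [ 0.577  0.08  -0.114] [ 0.578  0.083 -0.111] [75.  9. 85.]
  n -0.11 3 [ 0.578  0.079 -0.107] [ 0.579  0.085 -0.101] [78. 22. 65.]
0.5 [204.8, 193.3]
```

```bash
python3 - <<'E'
from h import *
print('depth',manip.grip_depth,[a for a in dir(manip) if a[0]!='_'])
# w1: taken at t=2.73; tool-frame using a fixed cam-in-tool transform
s=manip.read_state(); Rc=R.from_euler('xyz',s['orientation']).as_matrix(); T=np.eye(4);T[:3,:3]=Rc;T[:3,3]=s['ee_pos']
c=manip.get_calibration('wrist'); X=np.array(c['view'])@T  # tool->cam
print('cam in tool',np.linalg.inv(X)[:3,3].round(4))
c['view']=X
z=np.load('pics/w1.npz'); P,u,v=pts(c,z['d'],np.ones(z['d'].shape,bool))
for a in np.arange(-.1,.04,.01):
    k=(P[:,2]>=a)&(P[:,2]<a+.01)&(np.abs(P[:,1])<.07)&(np.abs(P[:,0])<.03)
    print(a.round(2),k.sum(),P[k].min(0).round(3) if k.any() else '',P[k].max(0).round(3) if k.any() else '')
E
```

```text
depth 0.0187 ['PlanningError', 'capture', 'get_calibration', 'grip_depth', 'hand_in', 'masks_of', 'read_state']
cam in tool [ 0.0672  0.0002 -0.1753]
-0.1 5218 [-0.013 -0.07  -0.1  ] [ 0.015  0.07  -0.09 ]
-0.09 1021 [ 0.002 -0.066 -0.09 ] [ 0.014  0.067 -0.08 ]
-0.08 1226 [-0.011 -0.056 -0.08 ] [ 0.012  0.057 -0.07 ]
-0.07 1257 [-0.011 -0.056 -0.07 ] [ 0.012  0.057 -0.06 ]
-0.06 894 [-0.012 -0.056 -0.06 ] [ 0.012  0.056 -0.05 ]
-0.05 188 [-0.01  -0.049 -0.05 ] [ 0.011  0.049 -0.045]
-0.04 0  
-0.03 0  
-0.02 0  
-0.01 0  
-0.0 0  
0.01 0  
0.02 0  
0.03 0  
0.04 0
```

Both the wrist and scene depth show the real fingertips ending about 32 mm (shut) short of the reported TCP, so they closed above the bar. I'll go by the measured tip: open, advance 32 mm and regrip.

Request:
{"api": "send_rows", "payload": {
  "increments": "0 0 0 0 0 0 0;0 0 0 0 0 0 0;0 0 0 0 0 0 0;0 0 0 0 0 0 0;0 0 0 0 0 0 0;0 0 0 0 0 0 0;0 0 0 0 0 0 0;0 0 0 0 0 0 0"
}}

```text
time_s: 5.18
ee_pos: [0.5686, 0.1619, 0.1191]
orientation: [2.618, -0.0, 1.691]
wrist_force: [-0.4, 1.0, -0.9]
width: 1.002
grip_force: 0.0
```

Request:
{"api": "send_rows", "payload": {
  "increments": "0 0 0.008 0 0 0 0;0 0 0.008 0 0 0 0;0 0 0.008 0 0 0 0;0 0 0.008 0 0 0 0;0 0 0 0 0 0 0"
}}

```text
time_s: 5.6
ee_pos: [0.5837, 0.1635, 0.0885]
orientation: [2.621, 0.0, 1.691]
wrist_force: [0.8, -0.4, -0.1]
width: 1.005
grip_force: 0.0
```

Request:
{"api": "send_rows", "payload": {
  "increments": "0 0 0 0 0 0 255;0 0 0 0 0 0 255;0 0 0 0 0 0 255;0 0 0 0 0 0 255;0 0 0 0 0 0 255;0 0 0 0 0 0 255;0 0 0 0 0 0 255;0 0 0 0 0 0 255",
  "squeeze": 40
}}

```text
time_s: 6.27
ee_pos: [0.5846, 0.1639, 0.0919]
orientation: [2.618, -0.0, 1.691]
wrist_force: [-4.4, -0.2, 3.9]
width: 0.111
grip_force: 43.8
```

```bash
python3 - <<'E'
from h import *
where()
E
```

```text
t 6.27 slope [ 0.5656  0.0927 -0.2204] rot err [ 0. -0. -0.] F slope [-1.8  0.4  5.5] w 0.111 g 43.7621283531189 pos [0.5846 0.1639 0.0919]
```

Request:
{"api": "send_rows", "payload": {
  "increments": "0 0 -0.0035 0 0 0 255;0 0 -0.0035 0 0 0 255;0 0 -0.0035 0 0 0 255;0 0 -0.003 0 0 0 255;0 0 0 0 0 0 255;0 0 0 0 0 0 255"
}}

```text
time_s: 6.77
ee_pos: [0.5776, 0.1631, 0.1031]
orientation: [2.618, -0.0, 1.691]
wrist_force: [-0.3, -0.5, -1.6]
width: 0.11
grip_force: 42.8
```

```bash
python3 - <<'E'
from h import *
where()
E
```

```text
t 6.77 slope [ 0.565   0.0927 -0.2072] rot err [-0. -0. -0.] F slope [-1.1 -0.5 -1.2] w 0.11 g 42.79459834098816 pos [0.5776 0.1631 0.1031]
```

Request:
{"api": "send_rows", "payload": {
  "increments": "0 0.005 0 0 0 0 255;0 0.005 0 0 0 0 255;0 0.005 0 0 0 0 255;0 0.005 0 0 0 0 255;0 0.005 0 0 0 0 255;0 0.005 0 0 0 0 255;0 0 0 0 0 0 255;0 0 0 0 0 0 255"
}}

```text
time_s: 7.43
ee_pos: [0.6048, 0.1663, 0.1192]
orientation: [2.616, -0.0, 1.691]
wrist_force: [0.6, 0.9, -1.3]
width: 0.11
grip_force: 42.8
```

```bash
python3 - <<'E'
from h import *
where()
E
```

```text
t 7.43 slope [ 0.5968  0.0927 -0.2069] rot err [ 0.002  0.    -0.   ] F slope [-0.1  0.8 -1.5] w 0.11 g 42.76311814785004 pos [0.6048 0.1663 0.1192]
```

Request:
{"api": "send_rows", "payload": {
  "increments": "0 -0.001 0 0 0 0 255;0 0 0.003 0 0 0 255;0 0 0.003 0 0 0 255;0 0 0.003 0 0 0 255;0 0 0.003 0 0 0 255;0 0 0 0 0 0 255"
}}

```text
time_s: 7.93
ee_pos: [0.6086, 0.1667, 0.1064]
orientation: [2.619, 0.0, 1.691]
wrist_force: [1.2, 1.3, -0.8]
width: 0.106
grip_force: 42.8
```

```bash
python3 - <<'E'
from h import *
where()
E
```

```text
t 7.93 slope [ 0.5937  0.0926 -0.2199] rot err [-0.001  0.    -0.   ] F slope [ 0.8  1.1 -1.3] w 0.106 g 42.75954723358154 pos [0.6086 0.1667 0.1064]
```

Request:
{"api": "send_rows", "payload": {
  "increments": "0 0 0 0 0 0 0;0 0 0 0 0 0 0;0 0 0 0 0 0 0;0 0 0 0 0 0 0;0 0 0 0 0 0 0;0 0 0 0 0 0 0;0 0 -0.02 0 0 0 0;0 0 -0.03 0 0 0 0"
}}

```text
time_s: 8.6
ee_pos: [0.5817, 0.1631, 0.147]
orientation: [2.624, 0.001, 1.69]
wrist_force: [0.5, -0.3, 0.5]
width: 1.0
grip_force: 0.0
```

Request:
{"api": "send_rows", "payload": {
  "increments": "0 0 -0.03 0 0 0 0;0 0 -0.03 0 0 0 0;0 0 -0.03 0 0 0 0;0 0 -0.02 0 0 0 0;0 0 0 0 0 0 0;0 0 0 0 0 0 0"
}}

```text
time_s: 9.1
ee_pos: [0.5299, 0.1575, 0.2478]
orientation: [2.614, -0.0, 1.691]
wrist_force: [-0.4, 1.1, -1.2]
width: 0.999
grip_force: 0.0
```

```bash
python3 - <<'E'
from h import *
where()
im,d,c=cap('wrist'); np.savez('pics/w3.npz',im=im,d=d,view=c['view'])
P,u,v=pts(c,d,np.ones(d.shape,bool)); h=hsv(im)[v,u]; L=P@B
o=(h[:,0]>5)&(h[:,0]<20)&(h[:,1]>150)&(np.abs(L-[.5955,.0925,-.165])<[.05,.07,.03]).all(1)
print('orange',o.sum(),np.percentile(L[o],[2,50,98],axis=0).round(4).tolist())
Q=L[o&(L[:,2]>-.16)]; print(np.percentile(Q,[1,50,99],axis=0).round(4).tolist())
# rails up-slope of stop: bright low-saturation
r=(h[:,1]<70)&(h[:,2]>110)&(L[:,0]>.62)&(L[:,0]<.76)&(np.abs(L[:,1]-.0925)<.035)&(L[:,2]>-.26)
for a in np.arange(.055,.13,.004):
    k=r&(L[:,1]>=a)&(L[:,1]<a+.004)
    if k.sum()>5: print(a.round(3),k.sum(),np.percentile(L[k,2],[10,50,95]).round(4))
E
```

```text
t 9.1 slope [ 0.5959  0.0929 -0.0578] rot err [ 0.004 -0.    -0.   ] F slope [-0.9  1.2 -0.9] w 0.999 g 0.0 pos [0.5299 0.1575 0.2478]
orange 776 [[0.5892, 0.05, -0.1618], [0.5934, 0.0965, -0.1586], [0.5984, 0.135, -0.1571]]
[[0.5892, 0.049, -0.1599], [0.5934, 0.0943, -0.1586], [0.5974, 0.1349, -0.1569]]
0.055 57 [-0.2364 -0.2355 -0.2341]
0.059 113 [-0.2363 -0.2353 -0.2344]
0.071 333 [-0.221  -0.2197 -0.2185]
0.075 371 [-0.222  -0.22   -0.2187]
0.079 186 [-0.2245 -0.2229 -0.2205]
0.083 164 [-0.2414 -0.2328 -0.2314]
0.087 353 [-0.2416 -0.2326 -0.2313]
0.091 333 [-0.2416 -0.2328 -0.2313]
0.095 407 [-0.2489 -0.2408 -0.2318]
0.099 121 [-0.2226 -0.2213  0.0262]
0.103 399 [-0.221  -0.2197  0.0259]
0.107 388 [-0.2211 -0.2199 -0.2185]
0.111 102 [-0.2227 -0.2219 -0.2205]
0.119 206 [-0.2364 -0.2356 -0.2344]
0.123 70 [-0.2363 -0.2353 -0.2342]
```

Stop is home one notch up: same height as before, 28 mm along (within play). Next, over the rack.

```bash
python3 - <<'E'
from h import *
plan(Rot(.245,0,yx=True),np.array([.535,-.152,.15]),20)
E
```

```text
n 20 row: [-0.0147  0.008   0.0063  0.0214 -0.0189  0.0705] t 9.15 q6 0.13
```

Request:
{"api": "send_rows", "payload": {
  "increments": "-0.0147 0.008 0.0063 0.0214 -0.0189 0.0705 0;-0.0147 0.008 0.0063 0.0214 -0.0189 0.0705 0;-0.0147 0.008 0.0063 0.0214 -0.0189 0.0705 0;-0.0147 0.008 0.0063 0.0214 -0.0189 0.0705 0;-0.0147 0.008 0.0063 0.0214 -0.0189 0.0705 0;-0.0147 0.008 0.0063 0.0214 -0.0189 0.0705 0;-0.0147 0.008 0.0063 0.0214 -0.0189 0.0705 0"
}}

```text
time_s: 9.73
ee_pos: [0.5881, 0.0495, 0.2228]
orientation: [2.799, -0.089, 1.184]
wrist_force: [-0.1, -0.1, -0.6]
width: 0.998
grip_force: 0.0
```

Request:
{"api": "send_rows", "payload": {
  "increments": "-0.0147 0.008 0.0063 0.0214 -0.0189 0.0705 0;-0.0147 0.008 0.0063 0.0214 -0.0189 0.0705 0;-0.0147 0.008 0.0063 0.0214 -0.0189 0.0705 0;-0.0147 0.008 0.0063 0.0214 -0.0189 0.0705 0;-0.0147 0.008 0.0063 0.0214 -0.0189 0.0705 0;-0.0147 0.008 0.0063 0.0214 -0.0189 0.0705 0;-0.0147 0.008 0.0063 0.0214 -0.0189 0.0705 0"
}}

```text
time_s: 10.32
ee_pos: [0.585, -0.0683, 0.1849]
orientation: [2.997, -0.08, 0.671]
wrist_force: [0.6, -0.1, 0.2]
width: 1.0
grip_force: 0.0
```

Request:
{"api": "send_rows", "payload": {
  "increments": "-0.0147 0.008 0.0063 0.0214 -0.0189 0.0705 0;-0.0147 0.008 0.0063 0.0214 -0.0189 0.0705 0;-0.0147 0.008 0.0063 0.0214 -0.0189 0.0705 0;-0.0147 0.008 0.0063 0.0214 -0.0189 0.0705 0;-0.0147 0.008 0.0063 0.0214 -0.0189 0.0705 0;-0.0147 0.008 0.0063 0.0214 -0.0189 0.0705 0;0 0 0 0 0 0 0;0 0 0 0 0 0 0"
}}

```text
time_s: 10.98
ee_pos: [0.5334, -0.1528, 0.1471]
orientation: [-3.139, 0.003, 0.244]
wrist_force: [0.3, -0.3, -0.9]
width: 1.001
grip_force: 0.0
```

```bash
python3 - <<'E'
from h import *
s=manip.read_state(); print(s['time_s'],s['ee_pos'],s['orientation'],s['qpos'].round(2))
im,d,c=cap('wrist'); np.savez('pics/w4.npz',im=im,d=d,view=c['view']); save('w4.png',im)
P,u,v=pts(c,d,np.ones(d.shape,bool)); h=hsv(im)[v,u]
for m in manip.masks_of('wrist','short_cylinder'): print(m['score'],m['point'])
ax=np.array([np.cos(.245),np.sin(.245),0]); sd=np.array([-ax[1],ax[0],0]); o=np.array([.542,-.150,0])
a=(P-o)@ax; b=(P-o)@sd
near=(np.abs(b)<.035)&(a>-.1)&(a<.14)&(P[:,2]>.045)&(P[:,2]<.1)
k=near&(np.abs(a)<.045)&(P[:,2]>.058)&(h[:,2]>40); p,y,pi_,e=fitcyl(P[k],np.array([.542,-.150,.056]),.245); print('fit',k.sum(),p.round(4),y.round(4),pi_.round(4),e.round(4))
br=near&(h[:,0]>10)&(h[:,0]<32)&(h[:,1]>120)
for q in (a<-.04,a>.07):
    q=q&br
    if q.sum()>3: print('brass',q.sum(),'a',np.percentile(a[q],[1,50,99]).round(4),'b',np.percentile(b[q],[1,50,99]).round(4),'z',np.percentile(P[q,2],[1,99]).round(4))
dk=near&(a>.06)&(h[:,2]<70)&(P[:,2]>.078); print('knob',dk.sum(),np.percentile(a[dk],[1,50,99]).round(4),np.percentile(b[dk],[1,50,99]).round(4),np.percentile(P[dk,2],[1,99]))
E
```

```text
10.9833 [ 0.53339862 -0.15284599  0.14706468] [-3.13945064  0.00319504  0.24418408] [-0.37  0.04  1.68 -0.    1.43  0.96]
0.59 [255.5, 161.3]
0.58 [491.8, 263.7]
fit 4800 [ 0.5415 -0.1479  0.0555] 0.2567 0.0021 0.0006
brass 158 a [-0.0729 -0.0673 -0.0616] b [-0.0084 -0.0012  0.0109] z [0.0603 0.0672]
brass 281 a [0.1027 0.1094 0.1158] b [-0.0039  0.003   0.01  ] z [0.0578 0.0646]
knob 508 [0.0784 0.0874 0.0968] [-0.0059  0.0027  0.0113] [0.08144628 0.09105192]
```

View pics/w4.png

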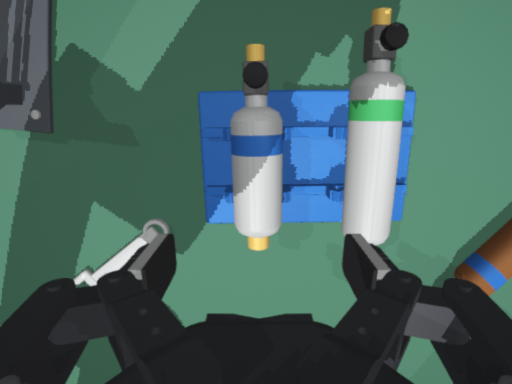

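View: blue-banded steel cylinder at (256,165) with knob up at (255,75), valve away; green long one (378,150), brown at right edge. Choice confirmed.

```bash
python3 - <<'E'
from h import *
G=Rot(.257,0,yx=True); a=np.array([.5433,-.1475,.06]); plan(G,a,6); plan(G,np.array([.5433,-.1475,-.0015]),6,(G,a))
E
```

```text
n 6 row: [ 0.0016 -0.0004  0.0148 -0.0001  0.0001 -0.0018] t 11.08 q6 0.95
n 6 row: [ 0.     -0.      0.0102  0.      0.      0.    ] t 11.08 q6 0.95
```

Request:
{"api": "send_rows", "payload": {
  "increments": "0.0016 -0.0004 0.0148 0 0 -0.0018 0;0.0016 -0.0004 0.0148 0 0 -0.0018 0;0.0016 -0.0004 0.0148 0 0 -0.0018 0;0.0016 -0.0004 0.0148 0 0 -0.0018 0;0.0016 -0.0004 0.0148 0 0 -0.0018 0;0.0016 -0.0004 0.0148 0 0 -0.0018 0;0 0 0 0 0 0 0"
}}

```text
time_s: 11.67
ee_pos: [0.5418, -0.1459, 0.0578]
orientation: [-3.139, 0.003, 0.258]
wrist_force: [-0.2, -0.1, -0.4]
width: 1.001
grip_force: 0.0
```

```bash
python3 - <<'E'
from h import *
s=manip.read_state(); print(s['wrist_force'],s['ee_pos'],s['orientation'])
plan(Rot(.257,0,yx=True),np.array([.5433,-.1475,-.0015]),6)
E
```

```text
[-0.24485859 -0.12948483 -0.44905153] [ 0.54175833 -0.14589868  0.05778474] [-3.13925731  0.00333669  0.25841898]
n 6 row: [ 0.0002  0.0003  0.0099 -0.0004  0.0006  0.0002] t 11.67 q6 0.96
```

Request:
{"api": "send_rows", "payload": {
  "increments": "0.0002 0.0003 0.0099 -0.0004 0.0006 0 0;0.0002 0.0003 0.0099 -0.0004 0.0006 0 0;0.0002 0.0003 0.0099 -0.0004 0.0006 0 0;0.0002 0.0003 0.0099 -0.0004 0.0006 0 0;0.0002 0.0003 0.0099 -0.0004 0.0006 0 0;0.0002 0.0003 0.0099 -0.0004 0.0006 0 0;0 0 0 0 0 0 0;0 0 0 0 0 0 0"
}}

```text
time_s: 12.33
ee_pos: [0.5443, -0.1491, 0.0007]
orientation: [3.14, -0.002, 0.256]
wrist_force: [-0.1, 0.6, -0.1]
width: 0.996
grip_force: 0.0
```

Request:
{"api": "send_rows", "payload": {
  "increments": "0 0 0 0 0 0 255;0 0 0 0 0 0 255;0 0 0 0 0 0 255;0 0 0 0 0 0 255;0 0 0 0 0 0 255;0 0 0 0 0 0 255",
  "squeeze": 45
}}

```text
time_s: 12.83
ee_pos: [0.5452, -0.1477, 0.0029]
orientation: [3.141, -0.004, 0.256]
wrist_force: [-5.0, 8.2, 10.2]
width: 0.552
grip_force: 45.7
```

```bash
python3 - <<'E'
from h import *
s=manip.read_state(); print(s['wrist_force'],s['ee_pos'],s['orientation'],s['width'],s['grip_force'],s['time_s'])
E
```

```text
[-4.96055388  8.18269618 10.24763602] [ 0.5452349  -0.14772975  0.00289721] [ 3.14102295 -0.00422759  0.25621649] 0.5517627875180136 45.72618126869202 12.8333
```

Request:
{"api": "send_rows", "payload": {
  "increments": "0 0 -0.003 0 0 0 255;0 0 -0.006 0 0 0 255;0 0 -0.01 0 0 0 255;0 0 -0.02 0 0 0 255;0 0 -0.025 0 0 0 255;0 0 -0.025 0 0 0 255;0 0 -0.025 0 0 0 255;0 0 -0.02 0 0 0 255"
}}

```text
time_s: 13.5
ee_pos: [0.5449, -0.1496, 0.1385]
orientation: [3.138, -0.005, 0.255]
wrist_force: [0.5, -0.1, -4.9]
width: 0.552
grip_force: 47.4
```

Request:
{"api": "send_rows", "payload": {
  "increments": "0 0 -0.02 0 0 0 255;0 0 -0.015 0 0 0 255;0 0 0 0 0 0 255;0 0 0 0 0 0 255"
}}

```text
time_s: 13.83
ee_pos: [0.545, -0.1495, 0.1719]
orientation: [3.137, -0.006, 0.256]
wrist_force: [1.0, -0.3, -6.2]
width: 0.552
grip_force: 47.6
```

```bash
cat > hc.py <<'E'
from h import *
def held():
    "pose of held cylinder in the tool frame, from the wrist camera"
    s=manip.read_state(); Rc=R.from_euler('xyz',s['orientation']).as_matrix(); T=np.eye(4);T[:3,:3]=Rc;T[:3,3]=s['ee_pos']
    im,d,c=cap('wrist'); np.savez('pics/wh.npz',im=im,d=d); c['view']=np.array(c['view'])@T
    P,u,v=pts(c,d,np.ones(d.shape,bool)); h=hsv(im)[v,u]
    print(round(s['time_s'],2),s['ee_pos'].round(4),s['orientation'].round(4),'F',s['wrist_force'].round(1),'w',round(s['width'],3),s['grip_force'])
    near=(np.abs(P[:,1])<.035)&(P[:,2]>-.12)&(P[:,2]<-.02)
    k=near&(P[:,0]>.013)&(P[:,0]<.042)&(np.abs(P[:,1])<.02)&(P[:,2]<-.058)
    # tool frame: axis along x; 'up' is -z
    p,y,pt,e=fitcyl(P[k],np.array([.03,0,-.057]),0.); print('fit',k.sum(),p.round(4),'yaw',y.round(4),'pitch',pt.round(4),e.round(4))
    print('axis z at x=0:',(p[2]-.03*np.tan(pt)).round(4),'y at 0:',(p[1]-.03*np.tan(y)).round(4))
    br=near&(h[:,0]>10)&(h[:,0]<32)&(h[:,1]>120)&(P[:,0]>.07); print('outlet',br.sum(),np.percentile(P[br],[1,50,99],axis=0).round(4).tolist())
    dk=near&(h[:,2]<70)&(P[:,0]>.06)&(P[:,2]<-.077)&(P[:,2]>-.1); print('knob',dk.sum(),np.percentile(P[dk],[1,50,99],axis=0).round(4).tolist())
E
python3 -c "
from hc import *
held()"
```

```text
13.83 [ 0.545  -0.1495  0.1719] [ 3.1373 -0.0057  0.2555] F [ 1.  -0.3 -6.2] w 0.552 47.64504253864288
fit 8549 [ 0.03   -0.0001  0.0211] yaw -0.0008 pitch 1.3462 0.0067
axis z at x=0: -0.1102 y at 0: -0.0001
outlet 912 [[0.0955, -0.008, -0.0804], [0.1053, -0.0002, -0.0582], [0.1099, 0.0073, -0.0535]]
knob 3500 [[0.0754, -0.0097, -0.0872], [0.0845, -0.0008, -0.0855], [0.0933, 0.0083, -0.0798]]
```

```bash
sed -i "s/k=near&.*/k=near\&(P[:,0]>.016)\&(P[:,0]<.044)\&(np.abs(P[:,1])<.018)\&(P[:,2]<-.06)\&(P[:,2]>-.09)\&((h[:,2]>90)|(h[:,1]>120))/" hc.py
python3 - <<'E'
from hc import *
held()
z=np.load('pics/wh.npz'); save('wh.png',z['im'])
E
```

```text
13.88 [ 0.5441 -0.1491  0.1703] [ 3.1389 -0.0035  0.2556] F [-0.1  0.7 -4.9] w 0.549 47.644861936569214
fit 6104 [ 0.03   -0.0004 -0.0522] yaw -0.0084 pitch 0.0157 0.0005
axis z at x=0: -0.0527 y at 0: -0.0002
outlet 916 [[0.0942, -0.008, -0.0838], [0.1054, -0.0002, -0.0583], [0.1099, 0.0073, -0.0534]]
```

View pics/wh.png

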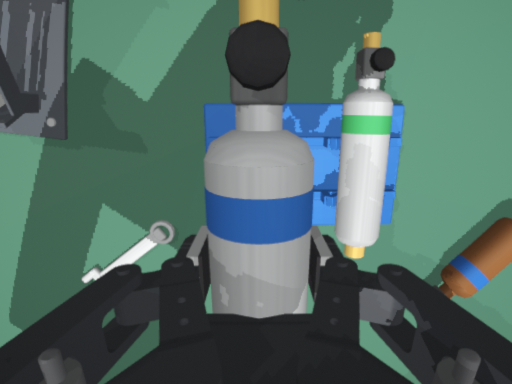

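Held centred between the pads, knob straight up at (257,55), band and valve visible.

```bash
cat >> hc.py <<'E'
OFF=np.array([-.0018,-.0002,-.0527])
def goal(x,n,y=.0915,tilt=np.pi/6+.012,psi=.115):
    G=Rot(psi,tilt,yx=True); return G,B@np.array([x,y,n])-G@OFF
E
python3 - <<'E'
from hc import *
G,p=goal(.679,-.12); print('tcp',p,'cyl',B@[.679,.0915,-.12])
plan(G,p,20)
s=manip.read_state(); R0=R.from_euler('xyz',s['orientation']).as_matrix(); rv=R.from_matrix(R0.T@G).as_rotvec()/20
A=[R0@R.from_rotvec(rv*i).as_matrix() for i in range(21)]; t=np.linalg.solve(sum(A[:20]),p-s['ee_pos'])
q=s['ee_pos'].copy()
for i in range(21):
    e=[q+A[i]@(OFF+[a,0,0]) for a in (-.076,-.05,0,.114)]
    if i%3==0 or i>17: print(i,[ (w@B).round(3).tolist() for w in e[:2]], e[3].round(3))
    q=q+A[i]@t
E
```

```text
tcp [0.66069612 0.17148438 0.19117553] cyl [0.63241735 0.16841924 0.23557695]
n 20 row: [ 0.0089 -0.0146  0.0011 -0.0018  0.0266  0.0069] t 13.93 q6 0.96
0 [[0.496, -0.223, -0.03], [0.518, -0.22, -0.043]] [ 0.652 -0.12   0.222]
3 [[0.506, -0.175, -0.046], [0.529, -0.172, -0.057]] [ 0.663 -0.074  0.228]
6 [[0.518, -0.127, -0.062], [0.542, -0.124, -0.071]] [ 0.675 -0.028  0.236]
9 [[0.533, -0.079, -0.077], [0.558, -0.077, -0.084]] [0.686 0.017 0.246]
12 [[0.549, -0.032, -0.09], [0.575, -0.031, -0.095]] [0.698 0.062 0.257]
15 [[0.568, 0.015, -0.103], [0.594, 0.016, -0.106]] [0.71  0.106 0.269]
18 [[0.588, 0.061, -0.114], [0.614, 0.061, -0.115]] [0.722 0.151 0.283]
19 [[0.596, 0.077, -0.118], [0.622, 0.077, -0.118]] [0.726 0.165 0.288]
20 [[0.603, 0.092, -0.121], [0.629, 0.092, -0.121]] [0.73  0.18  0.294]
```

Request:
{"api": "send_rows", "payload": {
  "increments": "0.0089 -0.0146 0.0011 -0.0018 0.0266 0.0069 255;0.0089 -0.0146 0.0011 -0.0018 0.0266 0.0069 255;0.0089 -0.0146 0.0011 -0.0018 0.0266 0.0069 255;0.0089 -0.0146 0.0011 -0.0018 0.0266 0.0069 255;0.0089 -0.0146 0.0011 -0.0018 0.0266 0.0069 255;0.0089 -0.0146 0.0011 -0.0018 0.0266 0.0069 255;0.0089 -0.0146 0.0011 -0.0018 0.0266 0.0069 255"
}}

```text
time_s: 14.52
ee_pos: [0.5802, -0.0342, 0.165]
orientation: [3.132, -0.188, 0.208]
wrist_force: [0.8, -0.7, -5.4]
width: 0.545
grip_force: 47.7
```

Request:
{"api": "send_rows", "payload": {
  "increments": "0.0089 -0.0146 0.0011 -0.0018 0.0266 0.0069 255;0.0089 -0.0146 0.0011 -0.0018 0.0266 0.0069 255;0.0089 -0.0146 0.0011 -0.0018 0.0266 0.0069 255;0.0089 -0.0146 0.0011 -0.0018 0.0266 0.0069 255;0.0089 -0.0146 0.0011 -0.0018 0.0266 0.0069 255;0.0089 -0.0146 0.0011 -0.0018 0.0266 0.0069 255;0.0089 -0.0146 0.0011 -0.0018 0.0266 0.0069 255"
}}

```text
time_s: 15.1
ee_pos: [0.6221, 0.0775, 0.1728]
orientation: [3.133, -0.374, 0.16]
wrist_force: [0.4, -0.0, -5.0]
width: 0.549
grip_force: 47.7
```

Request:
{"api": "send_rows", "payload": {
  "increments": "0.0089 -0.0146 0.0011 -0.0018 0.0266 0.0069 255;0.0089 -0.0146 0.0011 -0.0018 0.0266 0.0069 255;0.0089 -0.0146 0.0011 -0.0018 0.0266 0.0069 255;0.0089 -0.0146 0.0011 -0.0018 0.0266 0.0069 255;0.0089 -0.0146 0.0011 -0.0018 0.0266 0.0069 255;0.0089 -0.0146 0.0011 -0.0018 0.0266 0.0069 255;0 0 0 0 0 0 255;0 0 0 0 0 0 255"
}}

```text
time_s: 15.77
ee_pos: [0.6601, 0.1713, 0.1891]
orientation: [3.14, -0.532, 0.117]
wrist_force: [-0.5, -0.1, -5.8]
width: 0.547
grip_force: 47.9
```

```bash
cat >> hc.py <<'E'
def cyl():
    s=manip.read_state(); Rc=R.from_euler('xyz',s['orientation']).as_matrix(); x=Rc[:,0]
    print('cyl slope',((s['ee_pos']+Rc@OFF)@B).round(4),'toolx in slope',(x@B).round(3),'F slope',(s['wrist_force']@B).round(1),'t',round(s['time_s'],2))
E
python3 - <<'E'
from hc import *
held(); cyl()
plan(*goal(.679,-.19),8)
E
```

```text
15.77 [0.6601 0.1713 0.1891] [ 3.1402 -0.5321  0.1173] F [-0.5 -0.1 -5.8] w 0.547 47.91285037994385
fit 6132 [ 0.03   -0.0005 -0.0521] yaw -0.0069 pitch 0.0159 0.0005
axis z at x=0: -0.0526 y at 0: -0.0002
outlet 645 [[0.0922, -0.0076, -0.084], [0.1049, 0.0017, -0.0577], [0.1096, 0.0068, -0.0541]]
cyl slope [ 0.6779  0.0907 -0.1213] toolx in slope [ 1.    -0.003  0.009] F slope [-3.4 -0.  -4.4] t 15.82
n 8 row: [ 0.0001 -0.0001  0.0086  0.0001  0.0004  0.0002] t 15.82 q6 1.69
```

Request:
{"api": "send_rows", "payload": {
  "increments": "0.0001 -0.0001 0.0086 0 0.0004 0 255;0.0001 -0.0001 0.0086 0 0.0004 0 255;0.0001 -0.0001 0.0086 0 0.0004 0 255;0.0001 -0.0001 0.0086 0 0.0004 0 255;0.0001 -0.0001 0.0086 0 0.0004 0 255;0.0001 -0.0001 0.0086 0 0.0004 0 255;0.0001 -0.0001 0.0086 0 0.0004 0 255;0.0001 -0.0001 0.0086 0 0.0004 0 255"
}}

```text
time_s: 16.48
ee_pos: [0.698, 0.1757, 0.1324]
orientation: [3.141, -0.54, 0.115]
wrist_force: [-0.4, -0.1, -5.2]
width: 0.541
grip_force: 48.0
```

Request:
{"api": "send_rows", "payload": {
  "increments": "0 0 0.002 0 0 0 255;0 0 0.002 0 0 0 255;0 0 0.001 0 0 0 255;0 0 0.001 0 0 0 255;0 0 0 0 0 0 255"
}}

```text
time_s: 16.9
ee_pos: [0.7009, 0.1761, 0.1287]
orientation: [3.141, -0.541, 0.115]
wrist_force: [-0.1, 0.0, -5.6]
width: 0.549
grip_force: 47.9
```

```bash
python3 - <<'E'
from hc import *
cyl()
E
```

```text
cyl slope [ 0.6825  0.0913 -0.1943] toolx in slope [ 1.    -0.004  0.017] F slope [-2.9  0.  -4.8] t 16.9
```

Request:
{"api": "send_rows", "payload": {
  "increments": "0 0 0.001 0 0 0 255;0 0 0.001 0 0 0 255;0 0 0.001 0 0 0 255;0 0 0.001 0 0 0 255;0 0 0 0 0 0 255"
}}

```text
time_s: 17.32
ee_pos: [0.7027, 0.1762, 0.1246]
orientation: [3.141, -0.54, 0.115]
wrist_force: [0.1, -0.5, -5.2]
width: 0.548
grip_force: 47.9
```

```bash
python3 - <<'E'
from hc import *
cyl()
E
```

```text
cyl slope [ 0.6821  0.0912 -0.1988] toolx in slope [ 1.    -0.004  0.016] F slope [-2.6 -0.5 -4.6] t 17.32
```

Request:
{"api": "send_rows", "payload": {
  "increments": "-0.003 0 0 0 0 0 255;-0.003 0 0 0 0 0 255;0 0 0.0007 0 0 0 255;0 0 0.0007 0 0 0 255;0 0 0 0 0 0 255"
}}

```text
time_s: 17.73
ee_pos: [0.6973, 0.1755, 0.1205]
orientation: [3.14, -0.538, 0.115]
wrist_force: [-13.2, -4.7, 3.3]
width: 0.548
grip_force: 49.5
```

```bash
python3 - <<'E'
from hc import *
cyl()
E
```

```text
cyl slope [ 0.6754  0.0911 -0.1997] toolx in slope [ 1.    -0.004  0.015] F slope [-10.1  -3.1   9.7] t 17.73
```

Request:
{"api": "send_rows", "payload": {
  "increments": "0 0 -0.0005 0 0 0 255;-0.001 0 0 0 0 0 255;0 0 0 0 0 0 255"
}}

```text
time_s: 17.98
ee_pos: [0.6974, 0.1755, 0.1208]
orientation: [3.141, -0.541, 0.115]
wrist_force: [-0.7, -2.2, -3.3]
width: 0.546
grip_force: 48.1
```

```bash
python3 - <<'E'
from hc import *
cyl()
im,d,c=cap('scene'); a,_,_=cap('wrist')
save('p1.png',np.hstack([cv2.resize(im[140:260,250:400],(400,320),interpolation=cv2.INTER_CUBIC),cv2.resize(a,(400,320))]))
E
```

```text
cyl slope [ 0.6755  0.0911 -0.1994] toolx in slope [ 1.    -0.004  0.017] F slope [-2.5 -2.  -2.3] t 17.98
```

View pics/p1.png

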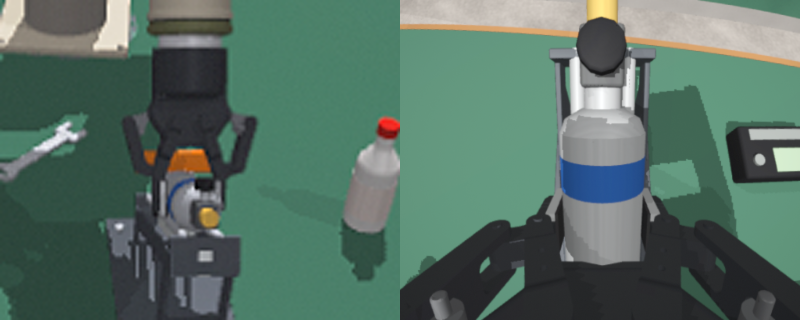

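The cylinder sits on the rails between the fingers with knob on top, in line with the bed. Now slide it down to the stop, watching the force.

Request:
{"api": "send_rows", "payload": {
  "increments": "-0.001 0 0 0 0 0 255;-0.001 0 0 0 0 0 255;0 0 0 0 0 0 255"
}}

```text
time_s: 18.33
ee_pos: [0.6959, 0.1754, 0.12]
orientation: [3.141, -0.541, 0.115]
wrist_force: [1.0, -2.2, -2.3]
width: 0.551
grip_force: 48.2
```

```bash
python3 - <<'E'
from hc import *
cyl()
E
```

```text
cyl slope [ 0.6738  0.0912 -0.1994] toolx in slope [ 1.    -0.004  0.018] F slope [-0.5 -2.3 -2.3] t 18.33
```

Request:
{"api": "send_rows", "payload": {
  "increments": "-0.001 0 0 0 0 0 255;-0.001 0 0 0 0 0 255;0 0 0 0 0 0 255"
}}

```text
time_s: 18.58
ee_pos: [0.6955, 0.1754, 0.1203]
orientation: [3.141, -0.544, 0.115]
wrist_force: [6.0, -1.3, -2.2]
width: 0.549
grip_force: 48.0
```

```bash
python3 - <<'E'
from hc import *
cyl()
E
```

```text
cyl slope [ 0.6734  0.0913 -0.1989] toolx in slope [ 1.    -0.004  0.021] F slope [ 3.9 -2.  -4.8] t 18.58
```

Request:
{"api": "send_rows", "payload": {
  "increments": "-0.001 0 0 0 0 0 255;0 0 0.0005 0 0 0 255;0 0 0 0 0 0 255"
}}

```text
time_s: 18.83
ee_pos: [0.6956, 0.1754, 0.1202]
orientation: [3.141, -0.546, 0.115]
wrist_force: [7.9, -0.9, -0.5]
width: 0.548
grip_force: 48.0
```

```bash
python3 - <<'E'
from hc import *
cyl()
E
```

```text
cyl slope [ 0.6733  0.0912 -0.1991] toolx in slope [ 1.    -0.004  0.022] F slope [ 6.4 -1.9 -4.3] t 18.83
```

Request:
{"api": "send_rows", "payload": {
  "increments": "0 0 0.0004 0 -0.004 0 255;0 0 0.0004 0 0 0 255;0 0 0 0 0 0 255"
}}

```text
time_s: 19.08
ee_pos: [0.6957, 0.1754, 0.1197]
orientation: [3.141, -0.541, 0.115]
wrist_force: [2.3, -2.5, 5.8]
width: 0.55
grip_force: 48.9
```

```bash
python3 - <<'E'
from hc import *
cyl()
E
```

```text
cyl slope [ 0.6734  0.0912 -0.1995] toolx in slope [ 1.    -0.004  0.017] F slope [ 4.6 -2.7  4. ] t 19.08
```

Request:
{"api": "send_rows", "payload": {
  "increments": "0 0 0 0 0 0 90;0 0 0 0 0 0 70;0 0 0 0 0 0 40;0 0 0 0 0 0 0;0 0 0 0 0 0 0;0 0 0 0 0 0 0;0 0 0 0 0 0 0;0 0 0 0 0 0 0"
}}

```text
time_s: 19.75
ee_pos: [0.6936, 0.1752, 0.1166]
orientation: [3.141, -0.536, 0.115]
wrist_force: [0.3, -0.5, 0.1]
width: 1.0
grip_force: 0.0
```

Request:
{"api": "send_rows", "payload": {
  "increments": "0 0 -0.01 0 0 0 0;0 0 -0.02 0 0 0 0;0 0 -0.03 0 0 0 0;0 0 -0.03 0 0 0 0;0 0 -0.03 0 0 0 0;0 0 -0.02 0 0 0 0;0 0 0 0 0 0 0;0 0 0 0 0 0 0"
}}

```text
time_s: 20.42
ee_pos: [0.6231, 0.1674, 0.24]
orientation: [3.141, -0.54, 0.115]
wrist_force: [0.2, -0.3, -0.1]
width: 1.0
grip_force: 0.0
```

```bash
python3 - <<'E'
from hc import *
cyl()
im,d,c=cap('wrist'); np.savez('pics/wf.npz',im=im,d=d,view=c['view']); a,_,_=cap('scene')
save('p2.png',np.hstack([cv2.resize(a[140:260,250:400],(400,320),interpolation=cv2.INTER_CUBIC),cv2.resize(im,(400,320))]))
P,u,v=pts(c,d,np.ones(d.shape,bool)); h=hsv(im)[v,u]; L=P@B
br=(h[:,0]>5)&(h[:,0]<32)&(h[:,1]>120)&(np.abs(L[:,1]-.0915)<.06)&(L[:,2]>-.24)&(L[:,2]<-.15)
for lo,hi in ((.57,.601),(.601,.64),(.74,.82)):
    k=br&(L[:,0]>lo)&(L[:,0]<hi)
    if k.sum()>3: print('orange/brass',k.sum(),np.percentile(L[k],[1,50,99],axis=0).round(4).tolist())
k=(np.abs(L[:,0]-.675)<.045)&(np.abs(L[:,1]-.0915)<.02)&(L[:,2]>-.2)&(L[:,2]<-.165)
def f(q): return np.hypot(L[k,1]-q[0]-q[2]*(L[k,0]-.675),L[k,2]-q[1]-q[3]*(L[k,0]-.675))-.024
o=least_squares(f,[.0915,-.2,0,0],loss='soft_l1',f_scale=.001); print('axis y,n,dy,dn',o.x.round(4),k.sum())
bl=k&(h[:,0]>100)&(h[:,0]<125)&(h[:,1]>120); print('band',np.percentile(L[bl,0],[2,98]).round(4))
kn=(h[:,2]<70)&(np.abs(L[:,0]-.76)<.02)&(np.abs(L[:,1]-.0915)<.02)&(L[:,2]>-.172)&(L[:,2]<-.155); print('knob',kn.sum(),np.percentile(L[kn],[1,50,99],axis=0).round(4).tolist() if kn.any() else '')
E
```

```text
cyl slope [ 0.6705  0.0919 -0.0588] toolx in slope [ 1.    -0.004  0.017] F slope [ 0.1 -0.4 -0.2] t 20.42
orange/brass 1952 [[0.5903, 0.048, -0.1905], [0.5981, 0.091, -0.1613], [0.5998, 0.1343, -0.1571]]
orange/brass 165 [[0.6011, 0.0816, -0.1962], [0.6053, 0.0918, -0.1903], [0.6098, 0.1013, -0.1879]]
orange/brass 201 [[0.7746, 0.084, -0.1988], [0.7808, 0.0893, -0.1937], [0.7873, 0.098, -0.1913]]
axis y,n,dy,dn [ 0.0914 -0.2001 -0.0031  0.001 ] 4238
band [0.6942 0.7109]
knob 347 [[0.7498, 0.0818, -0.1684], [0.7604, 0.0888, -0.1663], [0.7679, 0.0998, -0.1647]]
```

View pics/p2.png

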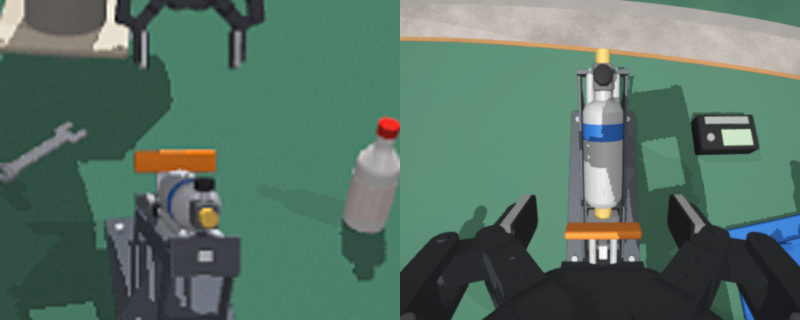

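```bash
python3 - <<'E'
from hc import *
z=np.load('pics/wf.npz'); c=manip.get_calibration('wrist'); c['view']=z['view']; P,u,v=pts(c,z['d'],np.ones(z['d'].shape,bool)); h=hsv(z['im'])[v,u]; L=P@B
o=(h[:,0]>5)&(h[:,0]<32)&(h[:,1]>120)&(np.abs(L[:,1]-.0915)<.05)
k=o&(L[:,2]<-.183)&(L[:,2]>-.21)&(np.abs(L[:,1]-.0915)<.012)&(L[:,0]<.64); print('plug x',np.percentile(L[k,0],[0,2,10,98]).round(4))
t=o&(L[:,2]>-.1592)&(L[:,2]<-.15); print('bar top',t.sum(),np.percentile(L[t,0],[2,50,98]).round(4))
E
```

```text
plug x [0.5982 0.5988 0.5998 0.6097]
bar top 694 [0.5904 0.5944 0.5986]
```

```bash
python3 -c "
from station import manip
print(manip.hand_in())"
```

```text
the job is handed in; nothing more can be done
None
```

I moved the foot stop up one notch and seated it, laid the blue-banded cylinder on the rails with its plug against the stop, valve end up the slope and knob on top, then let go and handed the job in at about 20 s.

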